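Bring the red-capped tube into the photometer beam

ROBOT

A 6-joint arm with a two-finger parallel gripper is mounted at the origin on a cart in front of the work surface, level with it; the furniture and walls round the work are solid. World frame = base frame: x ahead of the robot, y to its left, z up, the work surface at z = 0. Lengths are in m, angles in rad, forces in N, time in s.
With the tool pointing down it reaches from about 0.425 to 0.925 m from the base axis. Payload 12.5 kg.
Tool frame: the origin (TCP) lies midway between the tips of the shut fingers; the grasp point (between the pads) lies 19 mm behind it; z points along the fingers, y is the line along which they close (so a half turn about z gives the same grasp; the last joint's range is limited). The gripper opens to 85 mm and grips with 20 to 120 N. Pads are 22 mm wide; open, the fingers measure 114 mm over their backs; the gripper's body (76 mm by 85 mm) begins 54 mm behind the grasp point. The pads swing forward as they close: fully open they stand 13 mm farther back than shut.
Start: joints at [1.142, 0.491, 1.559, -0, 1.092, -0.106], TCP at [0.198, 0.593, 0.231] pointing down, gripper open.
Joint ranges: [-3.1, 3.1], [-0.84, 2.19], [0.05, 2.79], [-1.13, 4.28], [0.06, 2.93], [-2.69, 2.69]. Speed limits (rad/s): [2.22, 2.22, 2.79, 3.14, 3.14, 3.14].

INTERFACE

Orientations are given as a 3x3 rotation matrix whose columns are the frame's x, y, z axes.
In Python, from station import robot, camrig, workorder gives the robot as it stands (robot), with the cameras (camrig) and the job (workorder).
- The arm moves only by the tool drive_effector, called after "Emit:" by a JSON object that holds its "fn" and its "kwargs". Schema: {"type":"object","properties":{"segments":{"type":"array","items":{"type":"number"},"minItems":4,"maxItems":32},"finger_gap":{"type":"number"},"only":{"type":"string"},"quiet":{"type":"boolean"},"lines":{"type":"string"}},"required":["segments"],"additionalProperties":false}. segments is one flat list of numbers that holds 1 to 8 rows one after another, with no inner brackets; each row has 4 numbers: dx, dy, dz in m, then a turn about the tool's z in rad; each row shifts and turns the commanded pose from where the row before left it, along the tool's axes as they then stand; what a row does not reach is not made up. A row lasts 1/8 s, in which the tool goes at most 0.0625 m and 0.188 rad, less where a joint would pass 70% of its speed; a pose out of reach is approached as far as the arm can. finger_gap is the opening from 0.0 (shut) to 1.0 (fully open), set as the call begins (left out keeps the last). The fingers move at their own pace and stop on an object; the grip force is fixed at half the most. Time passes only in rows, so rows that do not move let the fingers close. The tool returns the time, the measured TCP pose, the force, the opening and the grip force at its end. only (a regular expression) keeps the lines of the reply that match it, lines (a string "A,B") keeps lines A to B, and quiet returns only ok. Input that does not fit is refused with a message, and nothing moves.
- robot.get_state(): the state, without advancing time (a new reading comes with each control period).
- camrig.camera(name): name is "side" or "top" or "wrist"; returns a dict with "color" (480x640x3 uint8, red, green, blue), "fx", "fy", "cx", "cy" (pixels), "k1" (the pictures are not rectified: a ray, as slopes to the right and down, at radius r is drawn at 1 + k1 r^2 times it, then the intrinsics apply), "eye" and "attitude" of the camera in the world; the wrist camera has in their place "tool_from_camera" (4x4, takes a point from camera to tool coordinates, whose origin is the TCP and whose axes are the flange's). Camera axes: x right, y down, z forward; pixel columns grow to the right and rows downward; lengths in m; the calibration is good to about 2 mm. A picture is of the moment at which its call begins: read the wrist's pose just before it. There is no depth.
- workorder.hand_in(): hands the job in; it is judged then, once.
The state is a dict: "time": time; "joint_positions": joint angles; "joint_vel": joint speeds; "effort": joint torques, N m; "tool_pos": TCP position; "tool_rot": TCP orientation; "ft_force": force on the tool from outside, world axes, zero at the start; "torque": the same for the moment, N m; "grip_width": opening from 0.0 (shut) to 1.0 (fully open); "grasp_force": force on a finger pad.
Only numpy, scipy, OpenCV 4.12 (cv2) and the standard library are available. Lean on these libraries where they do the work, as an engineer would, in place of code of your own. Each camera call takes 0.05 s, during which the arm holds its last target. There are 200 camera calls.

TASK

On the tube photometer, turn the filter selector until it clicks in at the green dot, and bring the red-capped tube in the carousel in front of the reading head: swing the index lever all the way to its stop and let it spring back home, once for each place the carousel has to advance. Move the carousel only with its lever: do not touch the carousel or the tubes, and leave the other things on the table where they are.

Things in the scene. Friction and masses are not known exactly. Their poses are not given: they have to be found in the camera images.
- photometer: bench photometer, light blue-grey case fixed to the table. Origin on the table; x to its back, y to its left, z up. Case: x -150..125, y -160..135 mm, top z 36 mm. Right side: console, y -155..-20 mm, top z 61 mm, with the selector knob; a display hood behind it (x over 30 mm, up to z 110). Left side: the carousel, and behind it the dark reading head, 48 x 60 mm, top z 140.
- carousel_axis (a point): upright axis about which both the carousel and the index lever turn; this point is 85 mm above the table. A dark fixed lamp column of radius 21 mm, top 128 mm above the table, stands on the axis.
- carousel: aluminium plate of radius 63 mm with eight dark cups (outer radius 10.5 mm, rims 83 mm above the table), 45 degrees apart on a circle of radius 48 mm; origin on the axis at table level. One full lever stroke advances it one place, counter-clockwise seen from above; a ball detent holds it there. A short stroke leaves it between places; the next full stroke brings a cup to a true place again.
- beam_place (a point): point on the inner floor of a cup that stands in the beam, straight in front of the reading head, 48 mm from the carousel axis, 48 mm above the table. A tube in the beam has its origin here.
- lever_grip (a point): middle of the upright blue grip at the end of the index lever: a rod 15 mm thick, from 55 to 105 mm above the table, this point 85 mm above the table and 120 mm from the carousel axis. At home it is to the front left of the axis (135 degrees counter-clockwise from the photometer's x); the space beside it on both sides is free.
- lever_arm (a joint): index lever angle, rad: 0 at home, grows counter-clockwise seen from above (the grip goes from the left to the front of the photometer), 0.86 at the stop. A spring drives it home: about 1 N at the grip at home, 2 N at the stop, and up to 3 N more to index the carousel. Going home it slips past the carousel, which a pawl keeps in place.
- selector_grip (a point): centre of the bar of the filter selector knob, on its upright axis, 80 mm above the table. The bar is 40 mm long, 11 mm thick and stands from 67 to 91 mm above the table on a disc of radius 20.5 mm. This point's x axis points along the bar to its pointer end. It can be gripped across its thickness from above.
- selector_pointer (a point): end of the white pointer line on the top of the bar, 20 mm from the knob axis
- selector (a joint): filter selector angle, rad, grows clockwise seen from above; clicks 0.419 (24 degrees) apart: violet 0, blue 0.419, cyan 0.838, green 1.257, yellow 1.676, red 2.094, marked by dots on the console 37 mm from the axis. At violet the pointer is 60 degrees counter-clockwise from the photometer's x. Let go, it is pulled into the nearest click; 0.1 N m passes a click. Starts at violet, blue or cyan.
- tube_red_1: red-capped blood tube standing loose in a cup of the carousel, 13 mm thick with a 16 mm cap, 108 mm long, its top about 155 mm above the table; origin at its lower end. It starts one or two places before the beam place.
- tube_purple_6: purple-capped blood tube loose in a cup of the carousel, 91 mm long, origin at its lower end; one or two places before the beam, in the place that the red one does not have
- tube_purple_7: purple-capped blood tube loose in the cup that stands in the beam at the start, 91 mm long, origin at its lower end
- tube_purple_8: purple-capped blood tube loose in the cup one place past the beam at the start, 91 mm long, origin at its lower end
- beaker: 50 ml glass beaker, 46 mm wide, 60 mm tall, on the table to the right of the photometer; origin at its underside
- vial: glass vial with grey stopper, 22 mm wide, 48 mm tall, near the beaker; origin at its underside
- heat_block: black tube block 68 x 98 x 48 mm on the table to the left of the photometer; origin at its underside
- timer: cream kitchen timer, 26 x 62 x 46 mm, behind the photometer; origin at its underside

How it is judged:
On the way:
1. the index lever is swung to its stop (value of joint lever_arm above 0.8 rad), for 0.02 s.
At the end, for the whole second after the job is handed in: The red-capped tube stands upright (within 0.15 rad) in its cup within 5 mm of the beam place, at rest; the filter selector is clicked in at green (within 0.12 rad of 1.257); the index lever is back home (below 0.05 rad); the purple-capped tubes stand upright in their cups (horizontal distance between tube_red_1 and beam_place below 0.005 m and angle between each of tube_red_1, tube_purple_6, tube_purple_7, tube_purple_8's own z axis and vertical below 0.15 rad and height (world z) of tube_red_1 below 0.055 m and value of joint selector between 1.137 and 1.377 rad and value of joint lever_arm below 0.05 rad and linear speed of tube_red_1 below 0.02 m/s); the robot touches nothing.
It fails at once if the carousel is touched by the robot (over 1 N) (contact force between any of the arm, the fingers and carousel above 1 N).
It fails at once if a tube is touched by the robot (over 1 N) (contact force between any of the arm, the fingers and tube_red_1 above 1 N or contact force between any of the arm, the fingers and tube_purple_6 above 1 N or contact force between any of the arm, the fingers and tube_purple_7 above 1 N or contact force between any of the arm, the fingers and tube_purple_8 above 1 N).
It fails at once if the beaker, vial, tube block or timer is pushed more than 30 mm (distance of any of beaker, vial, heat_block, timer from where it was at the start of the episode above 0.03 m).
It also fails if it takes over 69 s, if anything falls off the work surface, if the arm or the gripper's body presses on something with over 40 N, if the wrist force passes 120 N, or if a joint passes its speed limit or range.

## Working session

There is one attempt and no reset: what is moved stays moved. The work goes in short steps, Python scripts to look and compute and a tool call to move; the robot and the scene stay as the last step left them, time stands still between calls to the robot, and variables do not carry over. Pictures are saved under pics/ and viewed, at most 10 in all, crops included, and the job is handed in when it is done.

```bash
ls; mkdir -p pics; python3 - <<'E'
from station import robot, camrig, workorder
import cv2,numpy as np
s=robot.get_state();print(s['time'],s['tool_pos'],s['tool_rot'],s['grip_width'])
for n in ['top','side']:
    c=camrig.camera(n);cv2.imwrite(f'pics/{n}0.png',c['color'][:,:,::-1])
    print(n,{k:c[k] for k in c if k!='color'})
E
```

```text
pics
station.py
0.0 [0.19812564 0.59251103 0.23069385] [[-9.48368694e-01  3.17169669e-01 -4.71080788e-04]
 [ 3.17170001e-01  9.48368090e-01 -1.07567439e-03]
 [ 1.05586696e-04 -1.16954861e-03 -9.99999311e-01]] 1.0023096887382619
top {'fx': 537.6258543219566, 'fy': 537.6258543219566, 'cx': 311.54055272350377, 'cy': 238.73803536734712, 'k1': -0.12684542528653953, 'eye': array([ 0.44012758, -0.17572465,  1.49382184]), 'attitude': array([[-2.32573892e-03, -9.91550007e-01,  1.29704184e-01],
       [-9.99936275e-01,  8.73095745e-04, -1.12554011e-02],
       [ 1.10470489e-02, -1.29722096e-01, -9.91488850e-01]])}
side {'fx': 517.8690719300969, 'fy': 517.8690719300969, 'cx': 317.95904103723956, 'cy': 235.51424780537036, 'k1': -0.03456230136580513, 'eye': array([-0.01247983, -1.1406664 ,  0.84511921]), 'attitude': array([[ 0.84568061, -0.28596436,  0.45060925],
       [-0.53348024, -0.47659262,  0.69875483],
       [ 0.01493807, -0.83131454, -0.55560147]])}
```

View pics/top0.png

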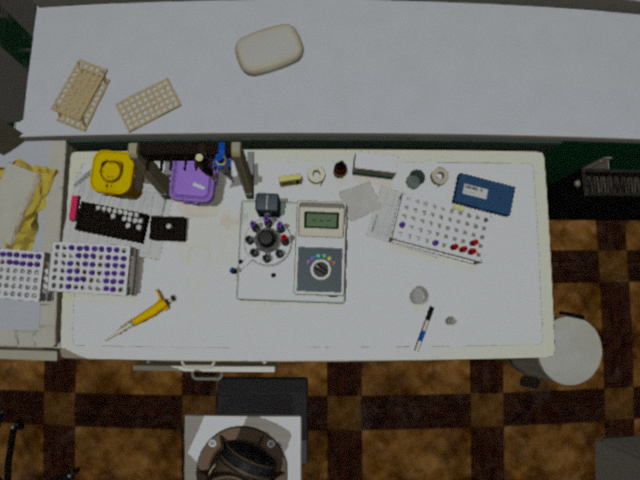

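View pics/side0.png

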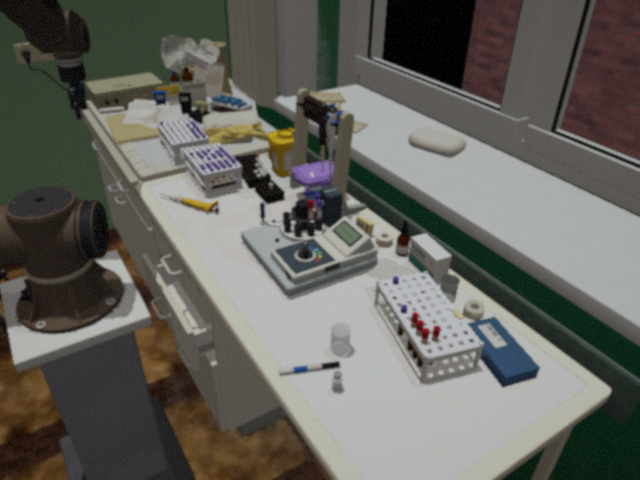

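The top view shows the photometer near (292,250): column about (267,238), knob (320,269), lever grip about (233,270). I'll enlarge that area.

```bash
python3 - <<'E'
import cv2
a=cv2.imread('pics/top0.png')[185:315,220:360]
cv2.imwrite('pics/top0c.png',cv2.resize(a,None,fx=4.5,fy=4.5,interpolation=cv2.INTER_CUBIC)[:600,:800])
E
cat > h.py <<'E'
from station import robot, camrig, workorder
import cv2,numpy as np
def cam(n='top'):
    s=robot.get_state();c=camrig.camera(n)
    if n=='wrist':
        T=c['tool_from_camera'];R=s['tool_rot'];c['attitude']=R@T[:3,:3];c['eye']=s['tool_pos']+R@T[:3,3]
    return c
def K(c): return np.array([[c['fx'],0,c['cx']],[0,c['fy'],c['cy']],[0,0,1]]),np.array([c['k1'],0,0,0.])
def world(c,px,z):
    k,d=K(c);p=cv2.undistortPoints(np.array(px,float).reshape(-1,1,2),k,d)[:,0]
    r=np.c_[p,np.ones(len(p))]@c['attitude'].T
    z=np.broadcast_to(z,len(p));return c['eye']+r*((z-c['eye'][2])/r[:,2])[:,None]
def pix(c,P):
    k,d=K(c);R=c['attitude'].T
    return cv2.projectPoints(np.array(P,float).reshape(-1,1,3),cv2.Rodrigues(R)[0],-R@c['eye'],k,d)[0][:,0]
E
```

```text
(no output)
```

View pics/top0c.png

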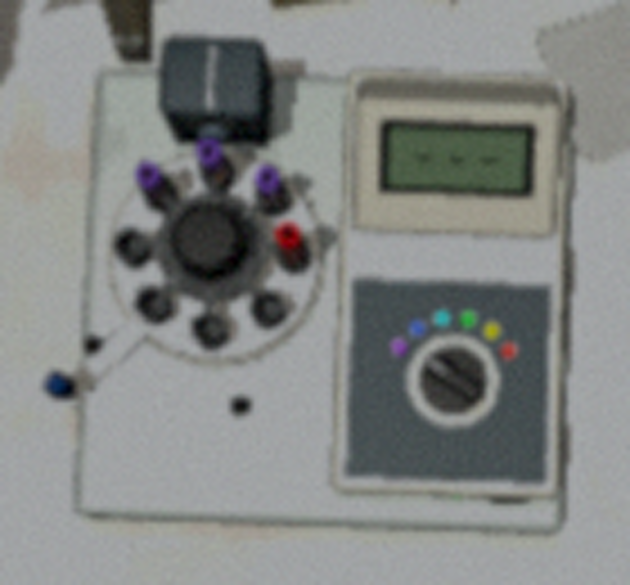

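Enlarged crop: the beam cup is at (212,160). Red sits at (288,240), two places before the beam. The knob is at (453,380) with its pointer toward violet (400,347), and the lever grip is at (58,385).

```bash
cat > m.py <<'E'
from h import *
c=cam('top')
def W(pts,z): return world(c,[[220+(u+.5)/4.5-.5,185+(v+.5)/4.5-.5] for u,v in pts],z)
cs=W([(78,513),(560,530),(100,72)],.036);print('corners',cs.round(4))
d=W([(400,347),(418,328),(442,318),(468,319),(491,331),(509,351)],.061)
yaw=np.arctan2(*(cs[0]-cs[1])[1::-1])-np.pi/2; yaw2=np.arctan2(*(cs[2]-cs[0])[1::-1])
print('dots',d.round(4),'yaw',yaw,yaw2, np.hypot(*(cs[0]-cs[1])[:2]),np.hypot(*(cs[2]-cs[0])[:2]))
a=np.radians(60-24*np.arange(6))
from scipy.optimize import least_squares
f=lambda p:np.r_[d[:,0]-p[0]-.037*np.cos(a+p[2]),d[:,1]-p[1]-.037*np.sin(a+p[2])]
r=least_squares(f,[*d[:,:2].mean(0),0]);print('knob from dots',r.x,np.abs(r.fun).max())
print('disc',W([(453,380)],.067),'pointer',W([(430,363)],.091))
print('column',W([(210,240)],.128))
cups=W([(133,246),(157,303),(212,329),(270,308)],.083);print('cups',cups.round(4))
g=least_squares(lambda p:np.hypot(*(cups[:,:2]-p).T)-.048,[.5,0]);print('axis cups',g.x,g.fun)
print('grip',W([(58,384)],.105))
E
python3 m.py
```

```text
corners [[ 4.678e-01  9.700e-03  3.600e-02]
 [ 4.574e-01 -2.797e-01  3.600e-02]
 [ 7.373e-01  2.000e-04  3.600e-02]]
dots [[ 0.5656 -0.1837  0.061 ]
 [ 0.5769 -0.1944  0.061 ]
 [ 0.5829 -0.2087  0.061 ]
 [ 0.5823 -0.2242  0.061 ]
 [ 0.5751 -0.2379  0.061 ]
 [ 0.5631 -0.2485  0.061 ]] yaw -0.036147810819454396 -0.03531143089929246 0.2895819323694783 0.2696203712429753
knob from dots [ 0.54612132 -0.21518413 -0.03766114] 0.0005995902749868567
disc [[ 0.54546734 -0.21496433  0.067     ]] pointer [[ 0.55361847 -0.2009725   0.091     ]]
column [[ 0.62095429 -0.07523324  0.128     ]]
cups [[ 0.6234 -0.0266  0.083 ]
 [ 0.5897 -0.0411  0.083 ]
 [ 0.5743 -0.0735  0.083 ]
 [ 0.5867 -0.1074  0.083 ]]
axis cups [ 0.5597679  -0.04602708] [ 0.01852582 -0.01769634 -0.01687474  0.01905436]
grip [[0.54048403 0.01340884 0.105     ]]
```

Two strokes are needed, and the selector must turn from violet to green (+1.257). The known sizes agree with the measurements: cup radius 48 mm, grip 120 mm from the axis, and the grip's position matches its predicted place. I'll go to the lever first.

```bash
cat > go.py <<'E'
import sys,numpy as np
from station import robot, camrig, workorder
x,y,z,a=map(float,sys.argv[1:5]);s=robot.get_state();R=s['tool_rot']
c=np.degrees(np.arctan2(R[1,1],R[0,1]));t=-np.radians(a-c);d=np.array([x,y,z])-s['tool_pos']
c2,s2=np.cos(t),np.sin(t);R2=R@np.array([[c2,-s2,0],[s2,c2,0],[0,0,1]])
print('t',s['time'],'yang',c.round(2),'turn',t.round(4),'now',(R.T@d).round(4),'after turn',(R2.T@d).round(4))
E
```

Emit:
{"fn": "drive_effector", "kwargs": {"segments": [0,0,0,0.16,0,0,0,0.17,0,0,0,0.169], "finger_gap": 0.4}}

```text
time: 0.52
tool_pos: [0.1982, 0.5926, 0.231]
tool_rot: [[-0.677, 0.736, -0.0], [0.736, 0.677, -0.0], [-0.0, -0.0, -1.0]]
ft_force: [-0.2, 0.0, 0.4]
grip_width: 0.406
grasp_force: 0.0
```

```bash
python3 go.py 0.540 0.0135 0.20 42.9
```

```text
t 0.525 yang 42.59 turn -0.0054 now [-0.6577 -0.1403  0.0312] after turn [-0.6569 -0.1438  0.0312]
```

Emit:
{"fn": "drive_effector", "kwargs": {"segments": [-0.059,-0.0127,0,0,-0.059,-0.0127,0,0,-0.059,-0.0127,0,0,-0.059,-0.0127,0,0,-0.059,-0.0127,0,0,-0.059,-0.0127,0,0,-0.059,-0.0127,0,0,-0.059,-0.0127,0,0]}}

```text
time: 1.52
tool_pos: [0.446, 0.1761, 0.2314]
tool_rot: [[-0.681, 0.732, 0.0], [0.732, 0.681, 0.0], [-0.0, 0.0, -1.0]]
ft_force: [1.3, 1.2, 1.2]
grip_width: 0.4
grasp_force: 0.0
```

Emit:
{"fn": "drive_effector", "kwargs": {"segments": [-0.059,-0.0127,0.01,0,-0.059,-0.0127,0.01,0,-0.059,-0.0127,0.01,0,0,0,0,0,0,0,0,0]}}

```text
time: 2.15
tool_pos: [0.5374, 0.0224, 0.201]
tool_rot: [[-0.68, 0.733, -0.001], [0.733, 0.68, 0.0], [0.001, -0.0, -1.0]]
ft_force: [-0.7, 0.1, -0.1]
grip_width: 0.406
grasp_force: 0.0
```

```bash
python3 go.py 0.540 0.0135 0.078 42.9
python3 - <<'E'
from h import *
c=cam('wrist');cv2.imwrite('pics/w1.png',c['color'][:,:,::-1])
print(pix(c,[[.540,.0135,.105],[.6215,-.0748,.128]]))
E
```

```text
t 2.15 yang 42.88 turn -0.0004 now [-0.0084 -0.0041  0.123 ] after turn [-0.0084 -0.0041  0.123 ]
[[316.27097273 258.87844974]
 [316.03689748 414.07326615]]
```

View pics/w1.png

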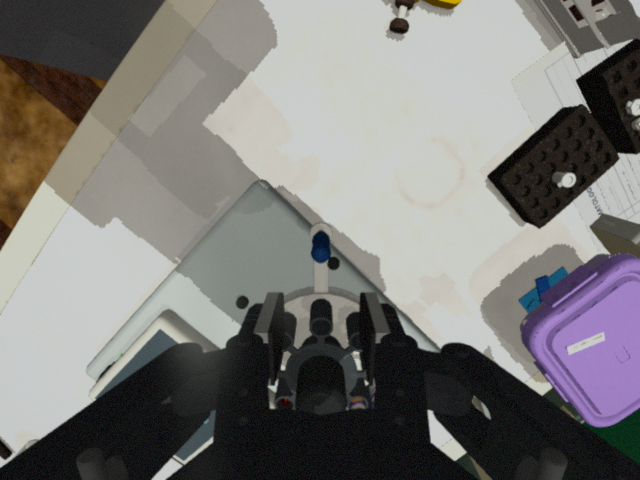

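The wrist view shows the blue grip at (321,248), with its top predicted at (316,259). That is within about 2 mm sideways, and the fingers straddle it. I'll descend.

Emit:
{"fn": "drive_effector", "kwargs": {"segments": [-0.0084,-0.0035,0,0,0,0,0.04,0,0,0,0.04,0,0,0,0.03,0,0,0,0.013,0,0,0,0,0,0,0,0,0]}}

```text
time: 3.08
tool_pos: [0.5416, 0.0139, 0.0794]
tool_rot: [[-0.681, 0.732, 0.002], [0.732, 0.681, -0.0], [-0.001, 0.001, -1.0]]
ft_force: [-0.4, -0.1, 0.3]
grip_width: 0.4
grasp_force: 0.0
```

Emit:
{"fn": "drive_effector", "kwargs": {"segments": [0,0,0,0,0,0,0,0,0,0,0,0], "finger_gap": 0.25}}

```text
time: 3.45
tool_pos: [0.5411, 0.0138, 0.0786]
tool_rot: [[-0.681, 0.732, 0.001], [0.732, 0.681, 0.0], [-0.0, 0.0, -1.0]]
ft_force: [0.1, -0.9, 0.0]
grip_width: 0.251
grasp_force: 0.0
```

```bash
python3 go.py 0.540 0.0135 0.078 42.9
```

```text
t 3.45 yang 42.91 turn 0.0002 now [ 0.0006 -0.001   0.0006] after turn [ 0.0006 -0.001   0.0006]
```

Emit:
{"fn": "drive_effector", "kwargs": {"segments": [-0.0007,-0.0129,0,-0.1075,-0.0007,-0.0129,0,-0.1075,-0.0007,-0.0129,0,-0.1075,-0.0007,-0.0129,0,-0.1075]}}

```text
time: 3.95
tool_pos: [0.512, -0.0287, 0.0785]
tool_rot: [[-0.926, 0.379, 0.001], [0.379, 0.926, 0.0], [-0.001, 0.0, -1.0]]
ft_force: [1.8, 1.0, -0.7]
grip_width: 0.246
grasp_force: 0.9
```

Emit:
{"fn": "drive_effector", "kwargs": {"segments": [-0.0007,-0.0129,0,-0.1075,-0.0007,-0.0129,0,-0.1075,-0.0007,-0.0129,0,-0.1075,-0.0007,-0.0129,0,-0.1075,0,0,0,0,0,0,0,0]}}

```text
time: 4.7
tool_pos: [0.5032, -0.0787, 0.0785]
tool_rot: [[-0.999, -0.038, 0.001], [-0.038, 0.999, 0.0], [-0.001, 0.0, -1.0]]
ft_force: [3.0, 3.9, 0.8]
grip_width: 0.25
grasp_force: 1.8
```

```bash
python3 go.py 0.5016 -0.0794 0.078 92.2
```

```text
t 4.7 yang 92.17 turn -0.0005 now [ 0.0016 -0.0007  0.0005] after turn [ 0.0016 -0.0007  0.0005]
```

Emit:
{"fn": "drive_effector", "kwargs": {"segments": [0.001,-0.003,0,0,0,0,0,0,0,0,0,0]}}

```text
time: 5.08
tool_pos: [0.503, -0.0796, 0.0785]
tool_rot: [[-0.999, -0.037, 0.002], [-0.037, 0.999, 0.002], [-0.002, 0.002, -1.0]]
ft_force: [10.5, 27.0, 0.3]
grip_width: 0.254
grasp_force: 13.5
```

Emit:
{"fn": "drive_effector", "kwargs": {"segments": [0,-0.0015,0,0,0,0,0,0,0,0,0,0]}}

```text
time: 5.45
tool_pos: [0.5029, -0.0799, 0.0785]
tool_rot: [[-0.999, -0.037, 0.002], [-0.037, 0.999, 0.004], [-0.002, 0.004, -1.0]]
ft_force: [11.6, 39.0, 1.5]
grip_width: 0.254
grasp_force: 19.0
```

Firm stop contact reached (force jump to 39 N). I'll return along the arc.

Emit:
{"fn": "drive_effector", "kwargs": {"segments": [0,0.0045,0,0,-0.0007,0.0129,0,0.1075,-0.0007,0.0129,0,0.1075,-0.0007,0.0129,0,0.1075,-0.0007,0.0129,0,0.1075]}}

```text
time: 6.08
tool_pos: [0.5106, -0.0279, 0.0783]
tool_rot: [[-0.923, 0.385, -0.0], [0.385, 0.923, 0.0], [0.001, -0.0, -1.0]]
ft_force: [-1.0, 0.9, -0.3]
grip_width: 0.253
grasp_force: 0.3
```

Emit:
{"fn": "drive_effector", "kwargs": {"segments": [-0.0007,0.0129,0,0.1075,-0.0007,0.0129,0,0.1075,-0.0007,0.0129,0,0.1075,-0.0007,0.0129,0,0.1075,0,0.002,0,0,0,0,0,0,0,0,0,0]}}

```text
time: 6.95
tool_pos: [0.5413, 0.0147, 0.0783]
tool_rot: [[-0.682, 0.732, -0.0], [0.732, 0.682, 0.0], [0.0, -0.0, -1.0]]
ft_force: [0.3, -0.2, 0.7]
grip_width: 0.249
grasp_force: 0.0
```

```bash
python3 go.py 0.5405 0.0135 0.078 42.9
python3 - <<'E'
from h import *
c=cam('top');cv2.imwrite('pics/top1.png',cv2.resize(c['color'][185:315,220:360,::-1],None,fx=4.5,fy=4.5,interpolation=cv2.INTER_CUBIC))
E
```

```text
t 6.95 yang 42.97 turn 0.0012 now [-0.0004 -0.0014  0.0003] after turn [-0.0004 -0.0014  0.0003]
```

View pics/top1.png

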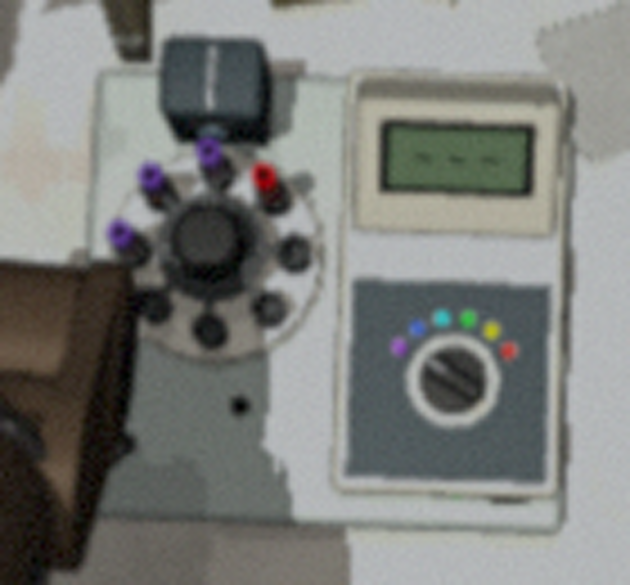

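The red cap is now at (265,180), exactly one place before the beam at (210,155). The carousel indexed cleanly, so I'll do the second stroke.

Emit:
{"fn": "drive_effector", "kwargs": {"segments": [0,-0.0014,0,0,-0.0007,-0.0129,0,-0.1075,-0.0007,-0.0129,0,-0.1075,-0.0007,-0.0129,0,-0.1075,-0.0007,-0.0129,0,-0.1075]}}

```text
time: 7.62
tool_pos: [0.5114, -0.0285, 0.0785]
tool_rot: [[-0.926, 0.378, 0.001], [0.378, 0.926, 0.0], [-0.001, 0.0, -1.0]]
ft_force: [2.0, 1.0, -0.9]
grip_width: 0.249
grasp_force: 0.9
```

Emit:
{"fn": "drive_effector", "kwargs": {"segments": [-0.0007,-0.0129,0,-0.1075,-0.0007,-0.0129,0,-0.1075,-0.0007,-0.0129,0,-0.1075,-0.0007,-0.0129,0,-0.1075,0,-0.0035,0,0,0,0,0,0,0,0,0,0]}}

```text
time: 8.5
tool_pos: [0.5024, -0.0796, 0.0784]
tool_rot: [[-0.999, -0.038, -0.0], [-0.038, 0.999, 0.003], [-0.0, 0.003, -1.0]]
ft_force: [5.5, 26.8, 2.9]
grip_width: 0.25
grasp_force: 13.4
```

```bash
python3 go.py 0.5016 -0.0794 0.078 92.2
```

```text
t 8.5 yang 92.15 turn -0.0009 now [0.0008 0.0002 0.0004] after turn [0.0008 0.0002 0.0004]
```

Emit:
{"fn": "drive_effector", "kwargs": {"segments": [0,-0.001,0,0,0,0,0,0,0,0.0045,0,0,-0.0007,0.0129,0,0.1075,-0.0007,0.0129,0,0.1075,-0.0007,0.0129,0,0.1075,-0.0007,0.0129,0,0.1075]}}

```text
time: 9.38
tool_pos: [0.5111, -0.0276, 0.0783]
tool_rot: [[-0.923, 0.385, -0.0], [0.385, 0.923, 0.0], [0.0, 0.0, -1.0]]
ft_force: [-0.6, 1.1, -0.2]
grip_width: 0.251
grasp_force: 0.4
```

Emit:
{"fn": "drive_effector", "kwargs": {"segments": [-0.0007,0.0129,0,0.1075,-0.0007,0.0129,0,0.1075,-0.0007,0.0129,0,0.1075,-0.0007,0.0129,0,0.1075,0,0.002,0,0,0,0,0,0,0,0,0,0]}}

```text
time: 10.25
tool_pos: [0.5418, 0.0151, 0.0783]
tool_rot: [[-0.682, 0.732, -0.0], [0.732, 0.682, 0.0], [0.0, -0.0, -1.0]]
ft_force: [0.8, 0.0, -0.8]
grip_width: 0.251
grasp_force: 0.0
```

```bash
python3 go.py 0.5405 0.0135 0.078 42.9
```

```text
t 10.25 yang 42.97 turn 0.0012 now [-0.0003 -0.002   0.0003] after turn [-0.0003 -0.002   0.0003]
```

Emit:
{"fn": "drive_effector", "kwargs": {"segments": [0,0,0,0,0,0,0,0], "finger_gap": 0.4}}

```text
time: 10.5
tool_pos: [0.542, 0.0153, 0.0783]
tool_rot: [[-0.681, 0.732, 0.0], [0.732, 0.681, 0.0], [0.0, 0.0, -1.0]]
ft_force: [-0.7, -0.3, -0.4]
grip_width: 0.402
grasp_force: 0.0
```

Emit:
{"fn": "drive_effector", "kwargs": {"segments": [0,0,-0.05,0,0,0,-0.05,0,0,0,-0.03,0,0,0,0,0.15,0,0,0,0.16,0,0,0,0], "finger_gap": 0.6}}

```text
time: 11.25
tool_pos: [0.542, 0.0154, 0.2083]
tool_rot: [[-0.426, 0.905, 0.0], [0.905, 0.426, 0.0], [0.0, 0.0, -1.0]]
ft_force: [0.5, 0.4, -0.6]
grip_width: 0.6
grasp_force: 0.0
```

```bash
python3 go.py 0.546 -0.215 0.20 -32.1
```

```text
t 11.25 yang 25.22 turn 1.0005 now [-0.2102 -0.0945  0.0083] after turn [-0.193   0.1259  0.0083]
```

Emit:
{"fn": "drive_effector", "kwargs": {"segments": [-0.0525,-0.0236,0,0,-0.0525,-0.0236,0,0,-0.0525,-0.0236,0,0,-0.0525,-0.0236,0,0,0,0,0,0]}}

```text
time: 11.88
tool_pos: [0.5456, -0.2183, 0.2077]
tool_rot: [[-0.425, 0.905, -0.0], [0.905, 0.425, -0.0], [-0.0, -0.0, -1.0]]
ft_force: [0.3, 1.4, -0.6]
grip_width: 0.604
grasp_force: 0.0
```

Emit:
{"fn": "drive_effector", "kwargs": {"segments": [0,0,0,0.167,0,0,0,0.167,0,0,0,0.167,0,0,0,0.167,0,0,0,0.167,0,0,0,0.165,0,0,0,0]}}

```text
time: 12.75
tool_pos: [0.5459, -0.2139, 0.2082]
tool_rot: [[0.528, 0.849, -0.0], [0.849, -0.528, 0.0], [0.0, -0.0, -1.0]]
ft_force: [-0.7, -0.0, 0.6]
grip_width: 0.599
grasp_force: 0.0
```

```bash
python3 go.py 0.546 -0.215 0.070 -32.1
python3 - <<'E'
from h import *
c=cam('wrist');cv2.imwrite('pics/w2.png',c['color'][:,:,::-1])
print(pix(c,[[.546,-.215,.091],[.546+.02*np.cos(1.01),-.215+.02*np.sin(1.01),.091]]))
c=cam('top');cv2.imwrite('pics/top2.png',c['color'][185:315,220:360,::-1])
E
```

```text
t 12.75 yang -31.89 turn 0.0037 now [-0.0009  0.0008  0.1382] after turn [-0.0009  0.0008  0.1382]
[[322.92787931 239.97497123]
 [323.08686146 214.87501299]]
```

View pics/w2.png

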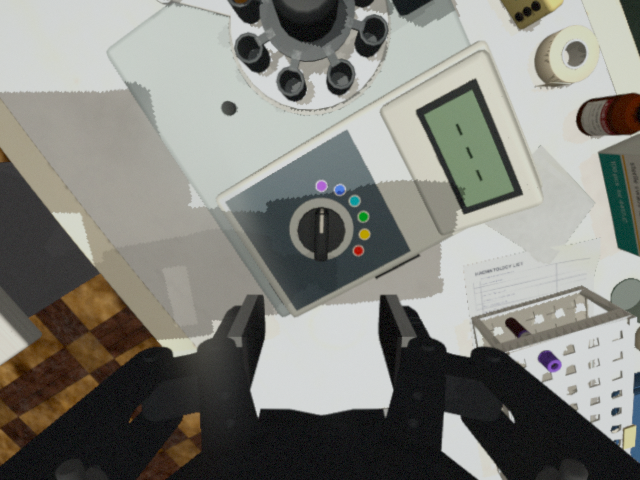

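The bar is upright in the wrist image, centred near (321,234) with its pointer toward the violet dot (321,186), so it is aligned with the fingers. I'll cross-check the knob centre using the dots in this picture.

```bash
python3 - <<'E'
from h import *
from scipy.optimize import least_squares
c=cam('wrist')
d=world(c,[(321,186),(340,190),(355,201),(364,217),(364,235),(358,251)],.061)
a=np.radians(60-24*np.arange(6))
f=lambda p:np.r_[d[:,0]-p[0]-.037*np.cos(a+p[2]),d[:,1]-p[1]-.037*np.sin(a+p[2])]
r=least_squares(f,[.546,-.215,0]);print(r.x,np.abs(r.fun).max(),c['eye'])
print(world(c,[(321,230)],.067))
i=cv2.imread('pics/top2.png');cv2.imwrite('pics/top2b.png',cv2.resize(i,None,fx=4,fy=4))
E
```

```text
[ 0.54572241 -0.21423686 -0.04104217] 0.0009599809652647562 [ 0.58434003 -0.15112498  0.35061445]
[[ 0.54573025 -0.21293091  0.067     ]]
```

View pics/top2b.png

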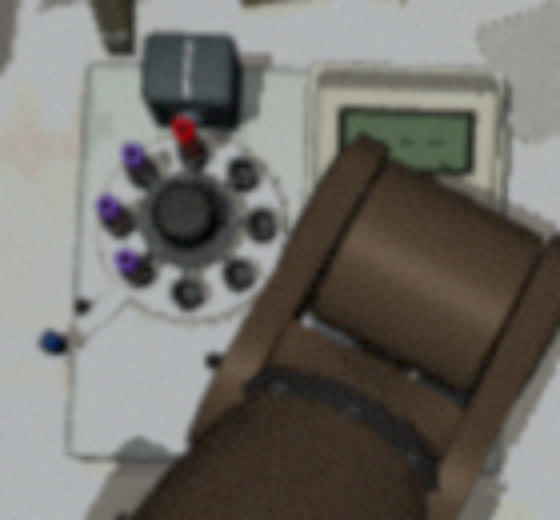

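The red cap is at (184,130), in the beam in front of the head, and the lever is home at (52,343). Both cameras agree on the knob centre to 1 mm. I'll descend and grip the bar.

Emit:
{"fn": "drive_effector", "kwargs": {"segments": [-0.0007,0.0005,0.04,0.003,0,0,0.04,0,0,0,0.03,0,0,0,0.02,0,0,0,0.007,0,0,0,0,0]}}

```text
time: 13.65
tool_pos: [0.546, -0.2156, 0.0713]
tool_rot: [[0.533, 0.846, -0.0], [0.846, -0.533, 0.0], [0.0, -0.0, -1.0]]
ft_force: [-0.8, 0.5, -0.7]
grip_width: 0.597
grasp_force: 0.0
```

Emit:
{"fn": "drive_effector", "kwargs": {"segments": [0,0,0,0,0,0,0,0,0,0,0,0,0,0,0,0,0,0,0,0], "finger_gap": 0}}

```text
time: 14.28
tool_pos: [0.5449, -0.215, 0.0722]
tool_rot: [[0.534, 0.845, -0.002], [0.845, -0.534, 0.001], [-0.0, -0.002, -1.0]]
ft_force: [-8.4, 3.8, 10.9]
grip_width: 0.112
grasp_force: 59.6
```

```bash
python3 go.py 0.5459 -0.2147 0.071 -32.1
```

```text
t 14.275 yang -32.29 turn -0.0033 now [0.0008 0.0007 0.0012] after turn [0.0008 0.0007 0.0012]
```

Emit:
{"fn": "drive_effector", "kwargs": {"segments": [0,0,0,0.18,0,0,0,0.18,0,0,0,0.18,0,0,0,0.18,0,0,0,0.18,0,0,0,0.18,0,0,0,0.18,0,0,0,0]}}

```text
time: 15.28
tool_pos: [0.5438, -0.2128, 0.0722]
tool_rot: [[0.968, -0.253, -0.005], [-0.253, -0.968, 0.004], [-0.006, -0.003, -1.0]]
ft_force: [-10.3, 18.5, 17.9]
grip_width: 0.111
grasp_force: 60.6
```

```bash
python3 go.py 0.5459 -0.2147 0.071 -104.1
```

```text
t 15.275 yang -104.63 turn -0.0093 now [0.0025 0.0014 0.0011] after turn [0.0025 0.0014 0.0011]
```

Turned 72°. I'll release, rise, and move away for a look.

Emit:
{"fn": "drive_effector", "kwargs": {"segments": [0,0,0,0,0,0,0,0,0,0,0,0,0,0,0,0], "finger_gap": 0.6}}

```text
time: 15.78
tool_pos: [0.546, -0.2158, 0.0712]
tool_rot: [[0.968, -0.251, 0.0], [-0.251, -0.968, 0.0], [0.0, -0.0, -1.0]]
ft_force: [0.0, 0.6, 0.4]
grip_width: 0.599
grasp_force: 0.0
```

Emit:
{"fn": "drive_effector", "kwargs": {"segments": [0,0,-0.04,0,0,0,-0.05,0,0,0,-0.06,0,0,0,-0.03,0,0,0,0,0,0,0,0,0]}}

```text
time: 16.52
tool_pos: [0.5456, -0.2155, 0.2504]
tool_rot: [[0.968, -0.251, -0.001], [-0.251, -0.968, 0.001], [-0.001, -0.0, -1.0]]
ft_force: [0.6, -0.0, -1.1]
grip_width: 0.599
grasp_force: 0.0
```

```bash
python3 - <<'E'
from h import *
s=robot.get_state();print(s['tool_pos'],s['ft_force'])
c=cam('wrist');cv2.imwrite('pics/w3.png',c['color'][:,:,::-1])
print(pix(c,[[.5459,-.2147,.091],[.5459+.02*np.cos(-.246),-.2147+.02*np.sin(-.246),.091]]))
c=cam('top');cv2.imwrite('pics/top3.png',cv2.resize(c['color'][185:315,220:360,::-1],None,fx=4,fy=4))
E
```

```text
[ 0.54558773 -0.21549151  0.2503845 ] [ 0.59220974 -0.00150456 -1.06644659]
[[320.21378884 225.44335214]
 [320.04052515 203.38528199]]
```

View pics/w3.png

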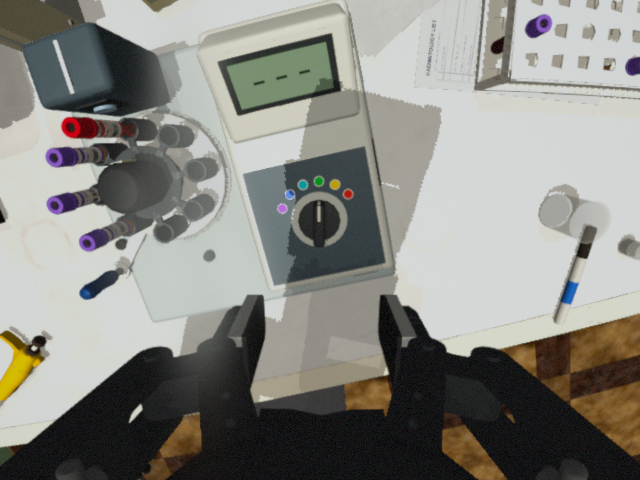

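View pics/top3.png

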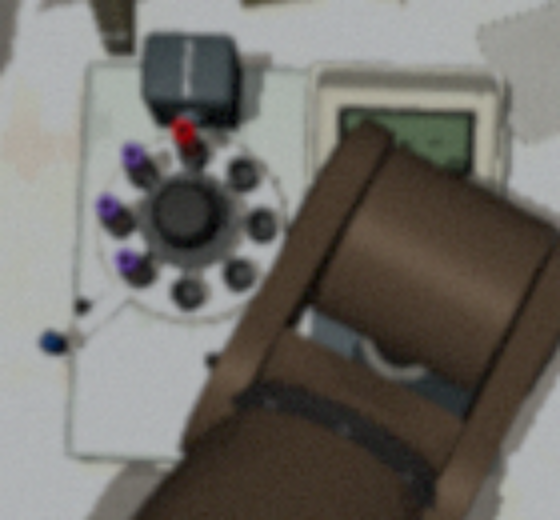

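The pointer (319,203) points at the green dot (319,181). The red tube stands in the beam at (184,130), the lever is home at (52,343), and the arm is clear. I'm handing in.

```bash
python3 -c "
from station import robot, camrig, workorder
print(workorder.hand_in())"
```

```text
the job is handed in; nothing more can be done
None
```

I handed the job in at about 17 s: in the last pictures the selector points at green, the red-capped tube stands in the beam after two full lever strokes, and the lever is home with the arm clear; no verdict was returned.

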